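# Clamp the glued gift tags in the table clamp

## Robot

A 6-joint arm with a two-finger parallel gripper is mounted at the origin on the work surface; the furniture and walls round the work are solid. World frame = base frame: x ahead of the robot, y to its left, z up, the work surface at z = 0. Lengths are in mm, angles in degrees, forces in N, time in s.
With the tool pointing down it reaches from about 300 to 850 mm from the base axis. Payload 4.2 kg.
Tool frame: the origin (TCP) lies on the centre line of the jaws, within the pads' length; the fingertips stand 8 mm ahead of it and the grasp point (between the pads) lies 11 mm behind it; z points along the fingers, y is the line along which they close (so a half turn about z gives the same grasp; the last joint's range is limited). The gripper opens to 91 mm and grips with 3 to 60 N. Pads are 32 mm wide; open, the fingers measure 118 mm over their backs; the gripper's body (76 mm by 178 mm) begins 60 mm behind the grasp point.
Start: joints at [-66.291, 18.312, 89.639, -0, 72.044, -1.146], TCP at [241.691, -521.758, 183.076] pointing down, gripper open.
Joint ranges: [-177.97, 177.97], [-48.28, 115.42], [12.27, 149.76], [-77.06, 257.06], [2.81, 150.46], [-146.56, 146.56]. Speed limits (degrees/s): [147.25, 147.25, 180, 180, 180, 180].

## Interface

Orientations are given as [roll, pitch, yaw] about the fixed x, y, z axes, in that order (R = Rz(yaw) Ry(pitch) Rx(roll)).
In Python, from workcell import telemetry, eyes, ticket gives the robot as it stands. The module is installed in compiled form; this text tells all that it offers.
- The arm moves only by the shell command python3 -m crank 'ROWS' [OPENING] [FORCE]. ROWS is JSON, a list of rows, each an object of numbers: "dx", "dy", "dz": the shift along the world's x, y, z normalised to -1 to 1, where 1 is 80 cm; "yaw": the turn about the world's z normalised to -1 to 1, where 1 is 5 degrees. A call has 1 to 10 rows; each row shifts and turns the commanded pose from where the row before left it; what a row does not reach is not made up. A row lasts 1/8 s, in which the tool goes at most 62.5 mm and 10.7 degrees, less where a joint would pass 70% of its speed; a pose out of reach is approached as far as the arm can. A call with a number of a shift or a turn outside -1 to 1 is refused whole. A call with a gripper value outside its range is refused whole. OPENING is the opening, from 0 (shut) to 1 (fully open), set as the call begins (- or left out, the last holds). The fingers move at their own pace and stop on an object; FORCE is the grip in N (left out, the last holds). Time passes only in rows, so rows that do not move let the fingers close. It gives the time, the measured TCP pose, the force, the opening and the grip force at its end, in the units of the state.
- telemetry.state(): the state, without advancing time (a new reading comes with each control period).
- eyes.grab_frame(name): name is "scene" or "side" or "wrist"; returns the picture (420x560x3 uint8, red, green, blue); there is no depth.
- eyes.calibration(name): a dict with "camera_matrix" (3x3 intrinsics, pixels), "k1" (the pictures are not rectified: a ray, as slopes to the right and down, at radius r is drawn at 1 + k1 r^2 times it, then the intrinsics apply), "world_from_camera" (4x4, takes a point from camera to world coordinates). Camera axes: x right, y down, z forward; pixel columns grow to the right and rows downward; lengths in mm; the calibration is good to about 2 mm. A picture is of the moment at which its call begins: read the wrist's pose just before it. calibration takes no time and is no camera call; for the wrist camera it gives the pose at the moment of the call.
- ticket.job_done(): hands the job in; it is judged then, once.
The state is a dict: "time_s": time; "qpos": joint angles; "qvel": joint speeds; "effort": joint torques, N m; "ee_pos": TCP position; "ee_rot": TCP orientation; "force": force on the tool from outside, world axes, zero at the start; "torque": the same for the moment, N m; "gripper_width": finger opening in mm; "gripper_force": force on a finger pad.
Only numpy, scipy, OpenCV 4.12 (cv2) and the standard library are available. Lean on these libraries where they do the work, as an engineer would, in place of code of your own. Each camera call takes 0.05 s, during which the arm holds its last target. There are 200 camera calls.

## Task

The bundle of gift tags has just been glued and lies loose in one of the two table clamps. Turn that clamp's handle clockwise until the pad meets the bundle and then about 20 degrees further, so that it is held snugly (some 20 N) but not crushed (well under 40 N), and let go. Leave the other, empty clamp as it is and do not shift the bundle.

Things in the scene. Friction and masses are not known exactly. Their poses are not given: they have to be found in the camera images.
- clamp: Clamp holding the gift tags, one of two equal grey cast clamps fixed to the table, left or right. Origin under its base plate (130 x 100 mm, x to the column at the back). The arm's top is 85 mm above the table, its brass bush 94 mm. The upright spindle stands 4 mm in front of the origin.
- clamp_grip (a point): Middle of that clamp's T-bar handle, on the turning axis, about 135 mm above the table. Level steel bar 90 mm long, 12 thick, 16 high, x axis along it, z up; 16 mm round posts, 17 mm high, at its ends; round 22 mm hub below its middle to 13 mm below this point. Else nothing of the clamp within 30 mm under the bar, nothing above or beside it.
- clamp_handle (a joint): Angle of that handle, rad, grows clockwise seen from above (tightens). 0: bar along the clamp's x. Starts at 0.05 to 0.5, stop at 2.2. Handle and pad sink 5 mm per rad. The sprung pad meets the tags near 0.9, then 5 to 6 N per 0.1 rad: 1.25 gives 20 N. Friction 0.22 N m, plus 0.005 N m per N of clamping; it stays where left.
- clamp_pad: Round steel pad with a thin rubber face, 36 mm diameter, on the lower end of that clamp's spindle, on the handle's axis. Origin: centre of its lower face, z up; it presses on the gift tags.
- tag_bundle: Bundle of brown card gift tags tied with twine, 85 x 45 mm, 10 mm thick (12 over the twine), x along its length; origin at the centre of its underside. It lies flat on the steel anvil of its clamp, 18 mm above the table, under the pad and across the clamp's arm, sticking out at both sides of the arm.
- spare_bar_end (a point): One end of the handle bar of the other, empty clamp, 45 mm from its axis; it must stay where it is.
Things that resemble listed ones, but are neither listed nor needed, are in the scene too. Leave any green look-alike of the tag_bundle alone.

How it is judged:
By the outcome, as a careful person would: the job done as asked, in the order asked, and still so for the second after the job is handed in, with the robot touching nothing.
It also fails if it takes over 32 s, if anything falls off the work surface, if the arm or the gripper's body presses on something with over 40 N, if the wrist force passes 120 N, or if a joint passes its speed limit or range.

## Working session

There is one attempt and no reset: what is moved stays moved. The work goes in short steps, Python scripts to look and compute and a shell command to move; the robot and the scene stay as the last step left them, time stands still between calls to the robot, and variables do not carry over. Pictures are saved under pics/ and viewed, at most 10 in all, crops included, and the job is handed in when it is done.

```bash
mkdir -p pics
python3 - <<'E'
from workcell import telemetry, eyes
import cv2, numpy as np
print(telemetry.state())
for n in ("scene","side"):
    im=eyes.grab_frame(n); cv2.imwrite(f"pics/{n}0.png",im[:,:,::-1]); c=eyes.calibration(n)
    print(n,c["camera_matrix"],c["k1"],np.round(c["world_from_camera"],3).tolist())
E
```

```text
{'time_s': 0.0, 'qpos': array([-6.62904736e+01,  1.83500588e+01,  8.97052543e+01, -1.05115701e-04,
        7.20435451e+01, -1.14461770e+00]), 'qvel': array([-0.04812052,  0.00125176,  0.07887515, -0.05283665, -0.01268254,
        0.05309169]), 'effort': array([ 5.51122207e-05, -4.12457085e+01, -2.31971544e+01,  7.25796609e-02,
        4.56606550e-02, -1.60944396e-04]), 'ee_pos': array([ 241.46876462, -521.23453404,  182.24398984]), 'ee_rot': array([-1.79901159e+02, -1.87487439e-03,  2.48541750e+01]), 'force': array([ 0.57610212,  0.39372933, -0.60909845]), 'torque': array([ 0.03753694,  0.01132138, -0.00529999]), 'gripper_force': 0.0, 'gripper_width': 91.7832030028825}
scene [[532.27580816   0.         280.80461218]
 [  0.         532.27580816 214.6097205 ]
 [  0.           0.           1.        ]] -0.11022687554226994 [[-0.483, -0.416, 0.77, -220.712], [-0.875, 0.244, -0.417, 444.252], [-0.014, -0.876, -0.482, 554.763], [0.0, 0.0, 0.0, 1.0]]
side [[479.50276045   0.         268.43003139]
 [  0.         479.50276045 207.37162433]
 [  0.           0.           1.        ]] -0.10896230086824986 [[0.999, 0.007, -0.047, 545.034], [0.041, -0.604, 0.796, -679.762], [-0.023, -0.797, -0.603, 648.815], [0.0, 0.0, 0.0, 1.0]]
```

View pics/scene0.png

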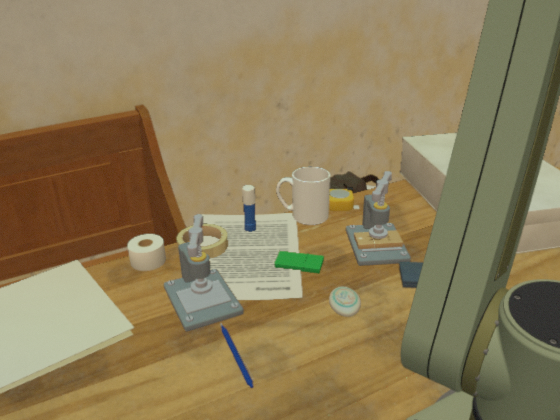

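View pics/side0.png

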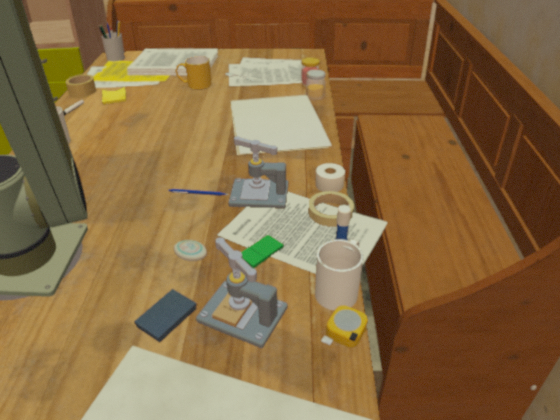

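The brown bundle is in the right-hand clamp (scene about (378,235), side about (240,300)). The left clamp is empty. I'll enlarge the crops to measure.

Run:
```python
import cv2,numpy as np
a=cv2.imread("pics/scene0.png")[160:270,330:430]; b=cv2.imread("pics/side0.png")[230:345,190:295]
A=cv2.resize(a,(400,440),interpolation=cv2.INTER_CUBIC);B=cv2.resize(b,(400,438),interpolation=cv2.INTER_CUBIC)
o=np.zeros((440,800,3),np.uint8);o[:,:400]=A;o[:438,400:]=B
cv2.imwrite("pics/crop0.png",o)
```

```text
(no output)
```

View pics/crop0.png

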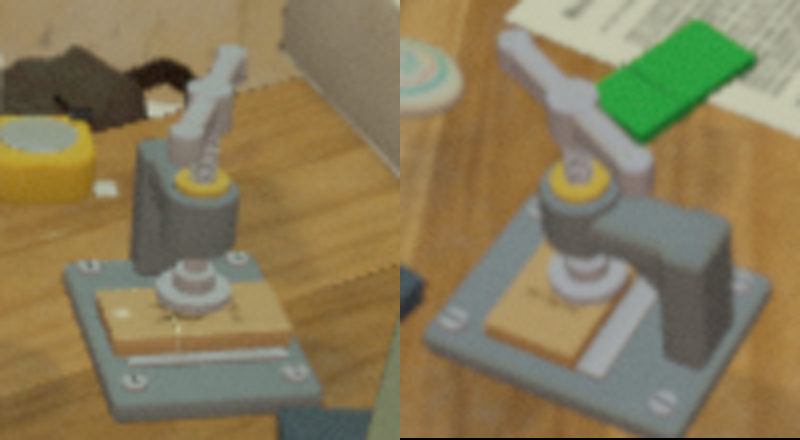

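Bar ends in the crop: near end at scene (188,130), side (515,40); far end at scene (232,52), side (635,155). I'll triangulate these plus the plate corners.

```bash
cat > h.py <<'E'
import numpy as np
from scipy.optimize import least_squares
from workcell import eyes
def proj(c,P):
    T=np.linalg.inv(c["world_from_camera"]);p=T[:3,:3]@P+T[:3,3];s=p[:2]/p[2]
    s=s*(1+c["k1"]*(s@s));K=c["camera_matrix"];return K[:2,:2]@s+K[:2,2]
def tri(obs,z=None):
    f=lambda P:np.concatenate([proj(c,P)-np.array(u) for c,u in obs])
    if z is None:
        r=least_squares(f,[500,-100,100.]);return r.x,np.abs(r.fun).max()
    r=least_squares(lambda q:f(np.array([q[0],q[1],z])),[500,-100.]);return np.append(r.x,z),np.abs(r.fun).max()
E
python3 - <<'E'
from h import *
S,D=eyes.calibration("scene"),eyes.calibration("side")
sc=lambda x,y:(330+x/4-.4,160+y/4-.4); sd=lambda x,y:(190+(x-400)/3.81-.4,230+y/3.81-.4)
for n,a,b in [("near",(188,130),(515,40)),("far",(232,52),(635,155)),("mid",(210,92),(572,97)),("bush",(202,180),(580,180)),("pad",(193,288),(588,275))]:
    P,e=tri([(S,sc(*a)),(D,sd(*b))]);print(n,P.round(1),round(e,2))
print("screws scene", *[tri([(S,sc(*a))],z=10)[0].round(0) for a in [(88,266),(238,258),(295,373),(134,380)]])
print("screws side", *[tri([(D,sd(*a))],z=10)[0].round(0) for a in [(740,282),(663,403),(453,318),(535,208)]])
for n,z in (("mid",143),("near",143),("far",143)):
    a,b={"near":((188,130),(515,40)),"far":((232,52),(635,155)),"mid":((210,92),(572,97))}[n]
    print(n,tri([(S,sc(*a)),(D,sd(*b))],z=z)[0].round(1))
E
```

```text
near [429.6 -98.1 140.2] 0.55
far [ 485.4 -166.8  140.6] 0.87
mid [ 457.2 -132.1  139.2] 0.62
bush [ 458.  -133.3   92.9] 0.27
pad [ 458.1 -134.    34. ] 0.08
screws scene [ 534. -128.   10.] [ 501. -199.   10.] [ 403. -154.   10.] [436. -85.  10.]
screws side [ 525. -115.   10.] [ 494. -185.   10.] [ 396. -140.   10.] [425. -71.  10.]
mid [ 457.2 -133.3  143. ]
near [429.5 -98.8 143. ]
far [ 485.4 -167.7  143. ]
```

Turning axis is at about (457.5, -133). The bar's yaw is -51° and the clamp's x is at -24°, so the handle is at about 0.47 rad. I'll grip at yaw 129°, which leaves joint 6 enough range, and start with the transit.

```bash
python3 -m crank '[{"dx":0.027,"dy":0.0485,"dz":0.006,"yaw":1},{"dx":0.027,"dy":0.0485,"dz":0.006,"yaw":1},{"dx":0.027,"dy":0.0485,"dz":0.006,"yaw":1},{"dx":0.027,"dy":0.0485,"dz":0.006,"yaw":1},{"dx":0.027,"dy":0.0485,"dz":0.006,"yaw":1},{"dx":0.027,"dy":0.0485,"dz":0.006,"yaw":1},{"dx":0.027,"dy":0.0485,"dz":0.006,"yaw":1},{"dx":0.027,"dy":0.0485,"dz":0.006,"yaw":1},{"dx":0.027,"dy":0.0485,"dz":0.006,"yaw":1},{"dx":0.027,"dy":0.0485,"dz":0.006,"yaw":1}]' 1 30
python3 -m crank '[{"yaw":1},{"yaw":1},{"yaw":1},{"yaw":1},{"yaw":1},{"yaw":1},{"yaw":1},{"yaw":1},{"yaw":1},{"yaw":1}]'
python3 -m crank '[{"yaw":0.8},{}]'
python3 - <<'E'
from h import *
from workcell import telemetry
import cv2
s=telemetry.state();c=eyes.calibration("wrist");im=eyes.grab_frame("wrist")
cv2.imwrite("pics/w1.png",im[:,:,::-1]);np.save("w1.npy",c,allow_pickle=True)
print(s["ee_pos"],s["ee_rot"],s["qpos"].round(1),s["force"],s["torque"],c["world_from_camera"].round(2))
for P in [(429.5,-98.5,142),(457.4,-133,142),(485.4,-167.5,142)]: print(proj(c,np.array(P)))
E
```

```text
time_s: 1.35
ee_pos: [458.0, -132.3, 230.9]
ee_rot: [-180.0, 0.0, 75.0]
force: [0.9, -0.4, 0.7]
gripper_width: 91.0
gripper_force: 0.0
[ 457.99407721 -132.33301067  230.94412458] [-1.79974480e+02  3.28065661e-03  7.50234051e+01] [-17.5   7.7  96.8  -0.   75.5  -2.5] [ 0.85241536 -0.44132535  0.74213063] [-0.01053198 -0.09129933 -0.01612604] [[ 9.7000e-01 -2.5000e-01 -6.0000e-02  4.7439e+02]
 [-2.6000e-01 -9.4000e-01 -2.3000e-01 -6.6410e+01]
 [ 0.0000e+00  2.4000e-01 -9.7000e-01  4.3320e+02]
 [ 0.0000e+00  0.0000e+00  0.0000e+00  1.0000e+00]]
[238.93656954 181.17673411]
[279.33598629 209.8143155 ]
[318.17654485 237.25727439]validation failed for argument at $[0]...
validation failed for argument at $[0]...
```

View pics/w1.png

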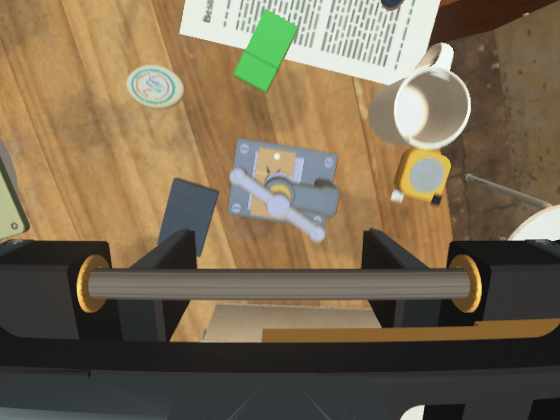

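The wrist view shows the bar at (237,176)–(318,235) with its middle at (278,205), about 3 px from prediction. Rows evidently need all keys. I'll finish the yaw and descend partway.

```bash
python3 -m crank '[{"dx":0,"dy":0,"dz":-0.004,"yaw":1},{"dx":0,"dy":0,"dz":-0.004,"yaw":1},{"dx":0,"dy":0,"dz":-0.004,"yaw":1},{"dx":0,"dy":0,"dz":-0.004,"yaw":1},{"dx":0,"dy":0,"dz":-0.004,"yaw":1},{"dx":0,"dy":0,"dz":-0.004,"yaw":1},{"dx":0,"dy":0,"dz":-0.004,"yaw":1},{"dx":0,"dy":0,"dz":-0.004,"yaw":1},{"dx":0,"dy":0,"dz":-0.004,"yaw":1},{"dx":0,"dy":0,"dz":-0.004,"yaw":1}]'
python3 -m crank '[{"dx":0,"dy":0,"dz":0,"yaw":0.8},{"dx":0,"dy":0,"dz":0,"yaw":0},{"dx":0,"dy":0,"dz":0,"yaw":0}]'
python3 - <<'E'
from h import *
from workcell import telemetry
import cv2
s=telemetry.state();c=eyes.calibration("wrist");im=eyes.grab_frame("wrist")
cv2.imwrite("pics/w2.png",im[:,:,::-1]);np.save("w2.npy",c,allow_pickle=True)
print(s["ee_pos"],s["ee_rot"],s["qpos"].round(1),s["force"],s["torque"])
for P in [(429.5,-98.5,142),(457.4,-133,142),(485.4,-167.5,142)]: print(proj(c,np.array(P)))
E
```

```text
time_s: 2.65
ee_pos: [457.3, -133.8, 198.6]
ee_rot: [-180.0, -0.0, 125.0]
force: [-0.5, -0.6, -0.7]
gripper_width: 91.0
gripper_force: 0.0
time_s: 3.02
ee_pos: [457.5, -133.8, 198.9]
ee_rot: [-180.0, -0.0, 128.8]
force: [-0.2, 0.4, 0.5]
gripper_width: 91.1
gripper_force: 0.0
[ 457.54585854 -133.79262332  198.9438285 ] [-1.79995972e+02 -1.52712590e-02  1.28788462e+02] [-17.7   8.8 100.2   0.   71.  -56.5] [-0.18081161  0.44681681  0.5388345 ] [ 0.01997142 -0.10750593 -0.00080389]
[279.51251711 162.89348589]
[279.63839193 217.94542486]
[279.84375469 268.79635486]
```

View pics/w2.png

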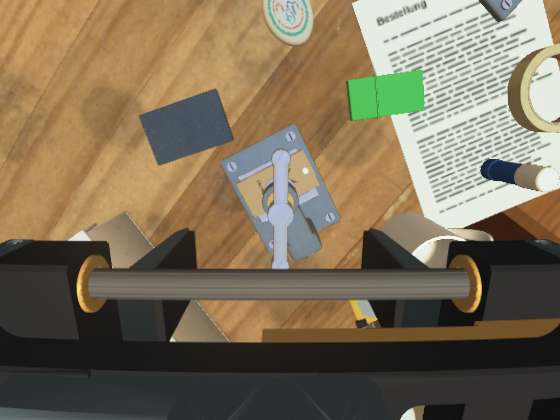

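The bar is aligned with the tool at u≈281, hub at (281,213). I'll descend so the tips stay above the hub (TCP z≈135.5), then close.

```bash
python3 -m crank '[{"dx":-0.00125,"dy":0.0015,"dz":-0.026,"yaw":0},{"dx":0,"dy":0,"dz":-0.027,"yaw":0},{"dx":0,"dy":0,"dz":-0.0262,"yaw":0},{"dx":0,"dy":0,"dz":0,"yaw":0},{"dx":0,"dy":0,"dz":0,"yaw":0}]'
python3 -m crank '[{"dx":0,"dy":0,"dz":0,"yaw":0},{"dx":0,"dy":0,"dz":0,"yaw":0},{"dx":0,"dy":0,"dz":0,"yaw":0},{"dx":0,"dy":0,"dz":0,"yaw":0},{"dx":0,"dy":0,"dz":0,"yaw":0},{"dx":0,"dy":0,"dz":0,"yaw":0},{"dx":0,"dy":0,"dz":0,"yaw":0}]' 0 30
python3 -c "
from workcell import telemetry as t;s=t.state();print(s['torque'],s['force'],s['ee_rot'])"
```

```text
time_s: 3.7
ee_pos: [457.3, -132.8, 136.5]
ee_rot: [180.0, 0.1, 128.8]
force: [0.6, -0.2, -0.2]
gripper_width: 91.4
gripper_force: 0.0
time_s: 4.58
ee_pos: [456.7, -132.6, 135.7]
ee_rot: [180.0, -0.0, 128.9]
force: [-0.5, -0.3, -0.7]
gripper_width: 23.7
gripper_force: 0.0
[-0.000889   -0.10517364 -0.02012394] [-0.54277063 -0.34145028 -0.66027817] [ 1.79995805e+02 -2.67133060e-03  1.28854584e+02]
```

```bash
python3 -m crank '[{"dx":0,"dy":0,"dz":0,"yaw":0},{"dx":0,"dy":0,"dz":0,"yaw":0},{"dx":0,"dy":0,"dz":0,"yaw":0},{"dx":0,"dy":0,"dz":0,"yaw":0}]' 0 30
python3 -c "
from workcell import telemetry as t;s=t.state();print(s['torque'],s['force'],s['ee_rot'])"
```

```text
time_s: 5.08
ee_pos: [456.7, -132.6, 135.7]
ee_rot: [180.0, 0.0, 128.9]
force: [-0.7, -0.0, 0.8]
gripper_width: 0.5
gripper_force: 0.0
[ 0.0646323  -0.13774214 -0.00569916] [-0.65128962 -0.03647152  0.79013444] [1.79993134e+02 5.31100870e-04 1.28853906e+02]
```

The fingers shut on nothing, so I need to look.

Run:
```python
import cv2,numpy as np
from workcell import eyes
a=eyes.grab_frame("scene")[130:270,320:447,::-1]; b=eyes.grab_frame("side")[205:345,175:302,::-1]
o=np.hstack([cv2.resize(x,(400,441),interpolation=cv2.INTER_CUBIC) for x in (a,b)])
cv2.imwrite("pics/crop1.png",o)
```

```text
(no output)
```

View pics/crop1.png

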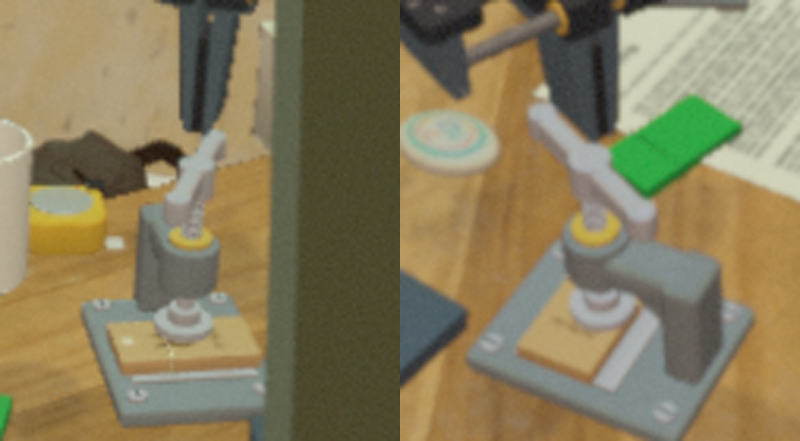

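Run:
```python
from h import *
S,D=eyes.calibration("scene"),eyes.calibration("side")
k=400/127;sc=lambda x,y:(320+x/k-.4,130+y/k-.4); sd=lambda x,y:(175+(x-400)/k-.4,205+y/k-.4)
for n,a,b in [("tip",(200,130),(600,138)),("near",(180,195),(542,110)),("far",(216,138),(640,212)),("mid",(199,168),(590,160))]:
    P,e=tri([(S,sc(*a)),(D,sd(*b))]);print(n,P.round(1),round(e,2))
from workcell import telemetry as t
P=np.array(t.state()["ee_pos"]);P[2]-=8
print([(np.array(proj(S,P))-[320,130])*k,(np.array(proj(D,P))-[175,205])*k+[400,0]])
```

```text
tip [ 464.2 -138.   158.6] 0.66
near [429.5 -98.2 141.4] 0.59
far [ 484.8 -168.2  138.7] 0.76
mid [ 457.2 -132.9  138.8] 0.94
[array([193.38523487, 182.49352816]), array([587.07365136, 176.61736931])]
```

The triangulated fingertips are at z≈158, not 128. I'll check this against the wrist picture, where the open fingertips' inner edges are at u≈195 and 365, v≈232.

Run:
```python
from h import *
from scipy.spatial.transform import Rotation as R
c=np.load("w2.npy",allow_pickle=True).item()
p=np.array([457.5,-133.8,198.9]);Rt=R.from_euler("xyz",[180,0,128.8],degrees=True).as_matrix()
T=c["world_from_camera"];print("cam in tool",(Rt.T@(T[:3,3]-p)).round(1),(Rt.T@T[:3,:3]).round(3).tolist())
print(c["camera_matrix"][0,0])
for z in (8,-10,-25,-40):
  for x in (16,0,-16):
    print(z,x,[proj(c,p+Rt@np.array([x,y,z])).round(0) for y in (-45.5,45.5)])
```

```text
cam in tool [  68.8   -0.7 -202.3] [[-0.0, -0.97, -0.242], [1.0, -0.0, 0.001], [-0.001, -0.242, 0.97]]
330.4658939615703
8 16 [array([210., 214.]), array([348., 214.])]
8 0 [array([211., 238.]), array([347., 237.])]
8 -16 [array([213., 260.]), array([346., 260.])]
-10 16 [array([204., 222.]), array([355., 222.])]
-10 0 [array([206., 247.]), array([353., 247.])]
-10 -16 [array([207., 271.]), array([352., 271.])]
-25 16 [array([198., 229.]), array([360., 229.])]
-25 0 [array([200., 255.]), array([359., 255.])]
-25 -16 [array([202., 281.]), array([357., 281.])]
-40 16 [array([192., 237.]), array([367., 237.])]
-40 0 [array([194., 266.]), array([365., 266.])]
-40 -16 [array([196., 293.]), array([363., 293.])]
```

Run:
```python
import cv2,numpy as np
a=cv2.imread("pics/w2.png")[215:345,60:500]
cv2.imwrite("pics/w2c.png",cv2.resize(a,(800,236),interpolation=cv2.INTER_CUBIC))
o=cv2.convertScaleAbs(cv2.imread("pics/crop1.png")[0:230],alpha=2.2,beta=30);cv2.imwrite("pics/c1b.png",np.vstack([cv2.convertScaleAbs(cv2.imread("pics/w2c.png"),alpha=2.2,beta=30),o]))
```

```text
(no output)
```

View pics/c1b.png

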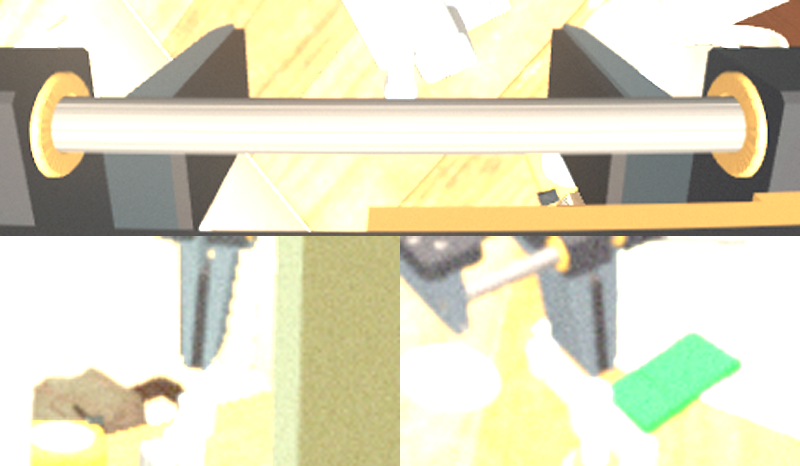

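Run:
```python
import cv2,numpy as np
from workcell import eyes
g=lambda n:cv2.convertScaleAbs(eyes.grab_frame(n)[:,:,::-1],alpha=1.5,beta=15)
s=g("side")[90:300,150:290];w=g("wrist");c=g("scene")[30:240,300:440]
o=np.zeros((600,800,3),np.uint8);o[:,:400]=cv2.resize(s,(400,600),interpolation=cv2.INTER_CUBIC)
o[:300,400:]=cv2.resize(w,(400,300));o[300:,400:600]=cv2.resize(c,(200,300),interpolation=cv2.INTER_CUBIC)
cv2.imwrite("pics/m1.png",o)
from workcell import telemetry as t;s=t.state();print(s["time_s"],s["gripper_width"],s["ee_pos"])
```

```text
5.325 0.30324447618342404 [ 456.68388187 -132.58428581  135.71147461]
```

View pics/m1.png

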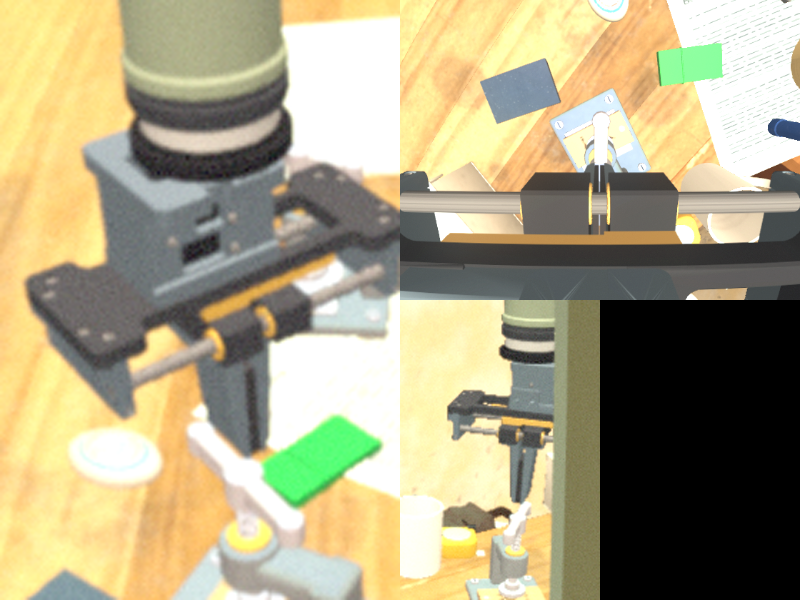

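Run:
```python
from h import *
from scipy.spatial.transform import Rotation as R
S,D=eyes.calibration("scene"),eyes.calibration("side")
p=np.array([456.7,-132.6,135.7]);Rt=R.from_euler("xyz",[180,0,128.85],degrees=True).as_matrix()
print("observed side 238,248; scene 383.5,171.5")
for z in (8,0,-10,-20,-30):
  for x in (16,8,0,-8,-16):
    P=p+Rt@np.array([x,0,z]);print(z,x,proj(D,P).round(1),proj(S,P).round(1))
```

```text
observed side 238,248; scene 383.5,171.5
8 16 [228.9 255.6] [379.4 191.6]
8 8 [231.6 258.3] [380.4 189.7]
8 0 [234.4 261.1] [381.4 187.9]
8 -8 [237.2 263.9] [382.4 186.2]
8 -16 [240.1 266.7] [383.3 184.4]
0 16 [228.5 251.9] [379.8 187.6]
0 8 [231.3 254.6] [380.8 185.8]
0 0 [234.1 257.4] [381.7 184. ]
0 -8 [236.9 260.2] [382.7 182.2]
0 -16 [239.7 263. ] [383.7 180.5]
-10 16 [228.1 247.2] [380.2 182.5]
-10 8 [230.8 249.9] [381.2 180.8]
-10 0 [233.6 252.7] [382.1 179. ]
-10 -8 [236.5 255.4] [383.1 177.3]
-10 -16 [239.3 258.2] [384.1 175.6]
-20 16 [227.6 242.4] [380.6 177.5]
-20 8 [230.4 245.1] [381.6 175.7]
-20 0 [233.2 247.9] [382.6 174. ]
-20 -8 [236.  250.6] [383.5 172.3]
-20 -16 [238.9 253.4] [384.5 170.6]
-30 16 [227.1 237.6] [381.  172.3]
-30 8 [229.9 240.3] [382.  170.6]
-30 0 [232.7 243. ] [383.  168.9]
-30 -8 [235.6 245.7] [384.  167.2]
-30 -16 [238.5 248.5] [384.9 165.5]
```

The closed fingers clearly hang about 20 mm above the bar, so the real tips are about 33 mm higher than the stated geometry. I'll reopen, go lower in steps while checking force, and close again.

```bash
Z='{"dx":0,"dy":0,"dz":0,"yaw":0}'; python3 -m crank '[{"dx":0,"dy":0,"dz":0,"yaw":0},{"dx":0,"dy":0,"dz":0,"yaw":0},{"dx":0,"dy":0,"dz":0,"yaw":0},{"dx":0,"dy":0,"dz":0,"yaw":0},{"dx":0,"dy":0,"dz":0,"yaw":0},{"dx":0,"dy":0,"dz":0,"yaw":0}]' 0.5 30 | grep width
python3 -m crank '[{"dx":0,"dy":0,"dz":-0.015,"yaw":0},{"dx":0,"dy":0,"dz":-0.0175,"yaw":0},{"dx":0,"dy":0,"dz":-0.005,"yaw":0},{"dx":0,"dy":0,"dz":0,"yaw":0}]'
```

```text
gripper_width: 45.5
time_s: 6.58
ee_pos: [456.4, -132.5, 105.1]
ee_rot: [-180.0, -0.1, 128.9]
force: [0.1, -0.1, -0.9]
gripper_width: 45.4
gripper_force: 0.0
```

```bash
python3 -m crank '[{"dx":0,"dy":0,"dz":0,"yaw":0},{"dx":0,"dy":0,"dz":0,"yaw":0},{"dx":0,"dy":0,"dz":0,"yaw":0},{"dx":0,"dy":0,"dz":0,"yaw":0},{"dx":0,"dy":0,"dz":0,"yaw":0},{"dx":0,"dy":0,"dz":0,"yaw":0}]' 0 30
python3 -c "
from workcell import telemetry as t;s=t.state();print(s['torque'],s['force'],s['ee_rot'])"
```

```text
time_s: 7.32
ee_pos: [457.7, -132.1, 106.0]
ee_rot: [179.9, 0.0, 128.8]
force: [3.7, 3.6, 0.3]
gripper_width: 19.7
gripper_force: 30.0
[ 0.73548526 -0.82912265  0.01993195] [3.74535031 3.64459139 0.30188428] [1.79874842e+02 4.26656938e-02 1.28833408e+02]
```

Width is 19.7, so the pads are probably on the hub. I'll raise by 6 mm, re-centre slightly and grip again.

```bash
python3 -m crank '[{"dx":0,"dy":0,"dz":0,"yaw":0},{"dx":0,"dy":0,"dz":0,"yaw":0},{"dx":0.0025,"dy":0.002,"dz":0.0075,"yaw":0},{"dx":0,"dy":0,"dz":0,"yaw":0}]' 0.4 30 
python3 -m crank '[{"dx":0,"dy":0,"dz":0,"yaw":0},{"dx":0,"dy":0,"dz":0,"yaw":0},{"dx":0,"dy":0,"dz":0,"yaw":0},{"dx":0,"dy":0,"dz":0,"yaw":0},{"dx":0,"dy":0,"dz":0,"yaw":0}]' 0 30
python3 -c "
from workcell import telemetry as t;s=t.state();print(s['torque'],s['force'],s['ee_rot'])"
```

```text
time_s: 7.82
ee_pos: [459.1, -131.2, 112.3]
ee_rot: [180.0, 0.1, 128.9]
force: [-0.3, 0.4, -1.0]
gripper_width: 36.3
gripper_force: 0.0
time_s: 8.45
ee_pos: [458.7, -131.0, 111.7]
ee_rot: [180.0, -0.0, 128.9]
force: [0.4, 0.4, 0.3]
gripper_width: 0.3
gripper_force: 0.0
[-0.00506999 -0.17798472 -0.00542346] [0.35872235 0.43806428 0.26057708] [ 1.79997113e+02 -1.52685025e-03  1.28853388e+02]
```

```bash
python3 -m crank '[{"dx":0,"dy":0,"dz":0,"yaw":0},{"dx":0,"dy":0,"dz":0,"yaw":0},{"dx":0,"dy":0,"dz":0,"yaw":0},{"dx":0,"dy":0,"dz":0,"yaw":0},{"dx":0,"dy":0,"dz":-0.0133,"yaw":0},{"dx":0,"dy":0,"dz":0,"yaw":0}]' 0.4 30 
python3 -m crank '[{"dx":0,"dy":0,"dz":0,"yaw":0},{"dx":0,"dy":0,"dz":0,"yaw":0},{"dx":0,"dy":0,"dz":0,"yaw":0},{"dx":0,"dy":0,"dz":0,"yaw":0},{"dx":0,"dy":0,"dz":0,"yaw":0}]' 0 30
python3 - <<'E'
from workcell import telemetry as t, eyes
import cv2,numpy as np
s=t.state();print(s['torque'],s['force'],s['ee_rot'])
g=lambda n:cv2.convertScaleAbs(eyes.grab_frame(n)[:,:,::-1],alpha=1.6,beta=10)
a=g("side")[200:305,190:290];b=g("scene")[120:225,340:440]
cv2.imwrite("pics/m2.png",np.hstack([cv2.resize(x,(400,420),interpolation=cv2.INTER_CUBIC) for x in (a,b)]))
E
```

```text
time_s: 9.2
ee_pos: [457.7, -130.7, 99.9]
ee_rot: [-179.9, -0.1, 128.9]
force: [-0.3, 0.1, 0.2]
gripper_width: 36.4
gripper_force: 0.0
time_s: 9.82
ee_pos: [457.7, -131.7, 101.0]
ee_rot: [-179.9, -0.0, 128.9]
force: [-3.4, -3.9, 0.8]
gripper_width: 20.8
gripper_force: 30.0
[-0.72361114  0.54504771  0.03124009] [-3.37372978 -3.86145717  0.77592211] [-1.79868300e+02 -3.73602639e-03  1.28896075e+02]
```

View pics/m2.png

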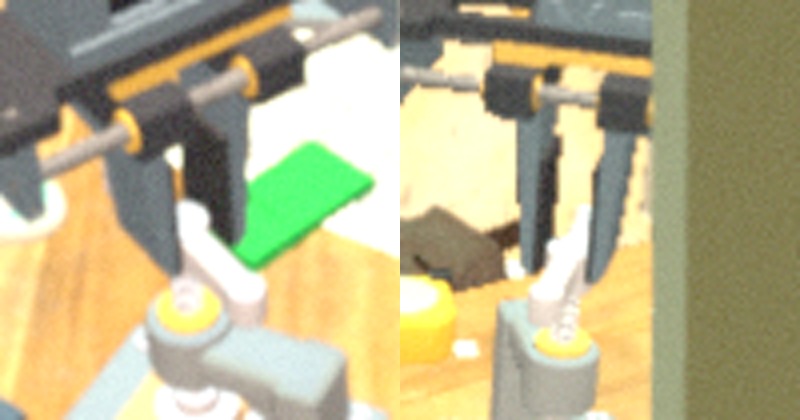

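The pads meet a round hub at mid-bar (20.8 mm wide), so a centre grip is poor. Instead I'll slide the open jaws along the bar to the near end post, where the pad normals lie along the turning direction, and swing it on an arc.

```bash
python3 -m crank '[{"dx":0,"dy":0,"dz":0,"yaw":0},{"dx":0,"dy":0,"dz":0,"yaw":0},{"dx":0,"dy":0,"dz":0,"yaw":0},{"dx":-0.0173,"dy":0.0193,"dz":0,"yaw":0},{"dx":-0.0173,"dy":0.0192,"dz":-0.005,"yaw":0},{"dx":0,"dy":0,"dz":0,"yaw":0},{"dx":0,"dy":0,"dz":0,"yaw":0}]' 0.4 20 
python3 -m crank '[{"dx":0,"dy":0,"dz":0,"yaw":0},{"dx":0,"dy":0,"dz":0,"yaw":0},{"dx":0,"dy":0,"dz":0,"yaw":0},{"dx":0,"dy":0,"dz":0,"yaw":0},{"dx":0,"dy":0,"dz":0,"yaw":0}]' 0 20
python3 -c "
from workcell import telemetry as t;s=t.state();print(s['torque'],s['force'],s['ee_rot'])"
```

```text
time_s: 10.8
ee_pos: [431.4, -100.1, 97.4]
ee_rot: [180.0, 0.1, 128.9]
force: [-0.0, 0.0, -0.7]
gripper_width: 36.5
gripper_force: 0.0
time_s: 11.42
ee_pos: [431.8, -100.1, 97.2]
ee_rot: [179.9, 0.0, 128.8]
force: [3.0, 2.7, -1.9]
gripper_width: 14.9
gripper_force: 20.0
[ 0.44009734 -0.76753261 -0.05611174] [ 2.95961867  2.65802943 -1.92426291] [1.79916680e+02 4.38813815e-02 1.28835853e+02]
```

Width 14.9 confirms it's on the post. Now the clockwise arc, 35° first.

```bash
python3 -m crank '[{"dx":0.0037,"dy":0.0027,"dz":-0.00055,"yaw":-1},{"dx":0.0039,"dy":0.0024,"dz":-0.00055,"yaw":-1},{"dx":0.0041,"dy":0.002,"dz":-0.00055,"yaw":-1},{"dx":0.0043,"dy":0.0017,"dz":-0.00055,"yaw":-1}]'
python3 -m crank '[{"dx":0.0044,"dy":0.0013,"dz":-0.00055,"yaw":-1},{"dx":0.0045,"dy":0.0009,"dz":-0.00055,"yaw":-1},{"dx":0.0045,"dy":0.0005,"dz":-0.00055,"yaw":-1},{"dx":0,"dy":0,"dz":0,"yaw":0},{"dx":0,"dy":0,"dz":0,"yaw":0}]'
python3 - <<'E'
from h import *
from workcell import telemetry as t
s=t.state();print(s['torque'],s['force'],s['ee_rot'])
for A in ((457.3,-132.8),(456.5,-131.8),(458,-132.5)):
    d=np.array(s['ee_pos'][:2])-A;print(np.hypot(*d),np.degrees(np.arctan2(d[1],d[0])))
E
```

```text
time_s: 11.92
ee_pos: [442.9, -93.7, 95.5]
ee_rot: [-179.9, 0.0, 108.8]
force: [-0.6, 0.2, 3.2]
gripper_width: 15.2
gripper_force: 20.0
time_s: 12.55
ee_pos: [453.7, -91.1, 94.1]
ee_rot: [-179.9, 0.0, 93.9]
force: [-2.3, -0.8, 4.3]
gripper_width: 15.3
gripper_force: 20.0
[-0.0359738   0.31282448  0.10948097] [-2.25852727 -0.79112737  4.31371975] [-1.79922946e+02  1.90946518e-02  9.39495606e+01]
41.80594892815571 94.90980193192873
40.7473602769966 93.90932705472143
41.57325007996018 95.90643095341453
```

Handle is now at about 60°, and the target is about 71.6°. I'll turn 11° more.

```bash
python3 -m crank '[{"dx":0.0046,"dy":0.0001,"dz":-0.00055,"yaw":-1},{"dx":0.0046,"dy":-0.0003,"dz":-0.00055,"yaw":-1}]'
python3 -m crank '[{"dx":0.001,"dy":-0.0001,"dz":-0.0001,"yaw":-0.2},{"dx":0,"dy":0,"dz":0,"yaw":0},{"dx":0,"dy":0,"dz":0,"yaw":0}]'
python3 - <<'E'
from h import *
from workcell import telemetry as t
s=t.state();print(s['torque'],s['force'],s['ee_rot'])
d=np.array(s['ee_pos'][:2])-(457.3,-132.8);print(np.hypot(*d),np.degrees(np.arctan2(d[1],d[0])))
E
```

```text
time_s: 12.8
ee_pos: [460.6, -91.1, 93.2]
ee_rot: [-179.9, 0.0, 83.8]
force: [-3.5, -0.5, 5.9]
gripper_width: 15.3
gripper_force: 20.0
time_s: 13.18
ee_pos: [461.5, -91.2, 93.1]
ee_rot: [-179.9, 0.0, 82.9]
force: [-3.3, 0.3, 5.4]
gripper_width: 14.6
gripper_force: 20.0
[0.10969046 0.53545468 0.08681244] [-3.34192606  0.32262721  5.42241192] [-1.79881651e+02  1.83631168e-02  8.29271369e+01]
41.78394236776413 84.26031015334839
```

Release, lift clear and retreat to look.

```bash
python3 -m crank '[{"dx":0,"dy":0,"dz":0,"yaw":0},{"dx":0,"dy":0,"dz":0,"yaw":0},{"dx":0,"dy":0,"dz":0,"yaw":0},{"dx":0,"dy":0,"dz":0,"yaw":0},{"dx":0,"dy":0,"dz":0.03,"yaw":0},{"dx":0,"dy":0,"dz":0.06,"yaw":0},{"dx":0,"dy":0,"dz":0.06,"yaw":0}]' 0.5 20
python3 -m crank '[{"dx":-0.015,"dy":-0.05,"dz":0.01,"yaw":0},{"dx":-0.03,"dy":-0.06,"dz":0,"yaw":0},{"dx":-0.03,"dy":-0.06,"dz":0,"yaw":0},{"dx":-0.03,"dy":-0.06,"dz":0,"yaw":0},{"dx":-0.03,"dy":-0.06,"dz":0,"yaw":0},{"dx":-0.03,"dy":-0.06,"dz":0,"yaw":0},{"dx":-0.03,"dy":-0.06,"dz":0,"yaw":0},{"dx":0,"dy":0,"dz":0,"yaw":0}]'
python3 - <<'E'
from workcell import eyes
import cv2,numpy as np
g=lambda n:eyes.grab_frame(n)[:,:,::-1]
s,c=g("side"),g("scene");cv2.imwrite("pics/side2.png",s);cv2.imwrite("pics/scene2.png",c)
a=c[160:270,330:430]; b=s[230:345,190:295]
o=np.zeros((600,800,3),np.uint8);o[:440,:400]=cv2.resize(a,(400,440),interpolation=cv2.INTER_CUBIC);o[:438,400:]=cv2.resize(b,(400,438),interpolation=cv2.INTER_CUBIC)
o[440:,:213]=cv2.resize(s,(213,160));o[440:,220:433]=cv2.resize(c,(213,160));o[440:,440:653]=cv2.resize(s[115:215,210:310],(213,160))
cv2.imwrite("pics/m3.png",o)
E
```

```text
time_s: 14.05
ee_pos: [462.5, -91.1, 214.1]
ee_rot: [-180.0, -0.0, 82.9]
force: [1.2, 0.1, 0.2]
gripper_width: 45.8
gripper_force: 0.0
time_s: 15.05
ee_pos: [305.1, -421.8, 220.5]
ee_rot: [-180.0, 0.0, 82.6]
force: [0.7, 0.8, 0.7]
gripper_width: 45.5
gripper_force: 0.0
```

View pics/m3.png

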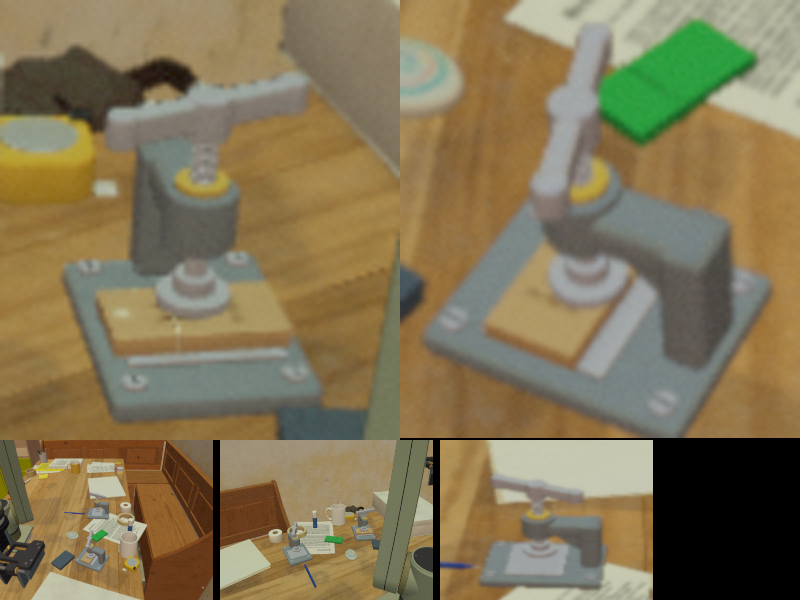

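The bar now crosses the arm and the bundle looks unmoved. Bar ends are at scene (120,118)/(295,85) and side (594,35)/(552,182). I'll compute the angle.

Run:
```python
from h import *
S,D=eyes.calibration("scene"),eyes.calibration("side")
sc=lambda x,y:(330+x/4-.4,160+y/4-.4); sd=lambda x,y:(190+(x-400)/3.81-.4,230+y/3.81-.4)
z=138
def pts(L):
    Q=[tri([(S,sc(*a)),(D,sd(*b))]) for a,b in L];d=Q[1][0]-Q[0][0]
    print([q[0].round(1) for q in Q],[round(q[1],2) for q in Q],np.degrees(np.arctan2(d[1],d[0])),np.linalg.norm(d))
    for c,f,i in((S,sc,0),(D,sd,1)):
        e=tri([(c,f(*L[1][i]))],z)[0]-tri([(c,f(*L[0][i]))],z)[0];print("  single",np.degrees(np.arctan2(e[1],e[0])),np.linalg.norm(e))
pts([((188,130),(515,40)),((232,52),(635,155))])
pts([((120,118),(594,35)),((295,85),(552,182))])
# clamp x from screws both views
sa=[(88,266),(238,258),(295,373),(134,380)];sb=[(740,282),(663,403),(453,318),(535,208)]
# scene order: backleft, backright, frontright, frontleft ; side same order
Q=[tri([(S,sc(*a)),(D,sd(*b))])[0] for a,b in zip(sa,sb)]
print(np.round(Q,1));d=(Q[0]+Q[1]-Q[2]-Q[3]);e=Q[0]+Q[3]-Q[1]-Q[2];print(np.degrees(np.arctan2(d[1],d[0])),np.degrees(np.arctan2(e[1],e[0]))-90)
a=cv=None
import cv2
for n in("scene","side"):
    A=cv2.imread(f"pics/{n}0.png").astype(int);B=cv2.imread(f"pics/{n}2.png").astype(int)
    r=(slice(230,255),slice(352,405)) if n=="scene" else (slice(290,330),slice(205,250))
    print(n,np.abs(A-B)[r].mean())
from workcell import telemetry as t;print(t.state()["time_s"])
```

```text
[array([429.6, -98.1, 140.2]), array([ 485.4, -166.8,  140.6])] [np.float64(0.55), np.float64(0.87)] -50.93571927370737 88.52471207836348
  single -51.4054038132284 88.85309497189039
  single -50.604896932180864 88.56665423708235
[array([462.6, -86.9, 134.4]), array([ 452.7, -177.1,  134.8])] [np.float64(0.15), np.float64(1.34)] -96.27420776583466 90.83219530646876
  single -98.05518413877351 90.81658009968073
  single -95.73960141923864 88.28983698536764
[[ 525.2 -121.2   16.5]
 [ 493.7 -191.    16.9]
 [ 396.5 -146.2   16.5]
 [ 427.   -77.5   17.5]]
-24.35344743615735 -24.11323103470957
scene 2.902138364779874
side 2.9633333333333334
15.15
```

The handle is at 72° (1.26 rad), so about 20 N. The bundle's image regions are unchanged and the robot is clear.

```bash
python3 -c "
from workcell import ticket;print(ticket.job_done())"
```

```text
the job is handed in; nothing more can be done
None
```

I turned the right clamp's handle clockwise to about 1.26 rad by camera measurement, which by the given figures is about 20 N on the bundle (not measured directly). I then let go and handed in at about 15 s, with the bundle looking unmoved and the empty clamp left alone.

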